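# Nest the spare parts bin in its twin

## Robot

A 6-joint arm with a two-finger parallel gripper is mounted at the origin on a cart in front of the work surface, level with it; the furniture and walls round the work are solid. World frame = base frame: x ahead of the robot, y to its left, z up, the work surface at z = 0. Lengths are in mm, angles in degrees, forces in N, time in s.
With the tool pointing down it reaches from about 375 to 925 mm from the base axis. Payload 5.7 kg.
Tool frame: the origin (TCP) lies midway between the tips of the shut fingers; the grasp point (between the pads) lies 19 mm behind it; z points along the fingers, y is the direction in which the jaws open and shut (so a half turn about z gives the same grasp; the last joint's range is limited). The gripper opens to 88 mm and grips with 3 to 60 N. Pads are 20 mm wide; open, the fingers measure 115 mm over their backs; the gripper's body (75 mm by 178 mm) begins 61 mm behind the grasp point.
Start: joints at [67.832, 20.558, 86.54, -0, 72.909, -6.595], TCP at [161.073, 577.943, 222.623] pointing down, gripper open.
Joint ranges: [-170.27, 170.27], [-57.76, 135], [12.27, 136.19], [-55.21, 235.2], [11.17, 155.16], [-170.74, 170.74]. Speed limits (degrees/s): [136.94, 136.94, 180, 180, 180, 180].

## Interface

Orientations are given as [roll, pitch, yaw] about the fixed x, y, z axes, in that order (R = Rz(yaw) Ry(pitch) Rx(roll)).
In Python, from station import manip gives the robot as it stands.
- The arm moves only by the shell command python3 -m jog 'ROWS' [OPENING] [FORCE]. ROWS is JSON, a list that holds one entry, the list of rows, each a list of 4 numbers: the shift along the world's x, y, z in mm, then the turn about the world's z in rad. In form: [[[dx, dy, dz, yaw], ...]]. A call has 1 to 12 rows; each row is the pose to reach, as a shift and turn from the pose commanded when the call began; what a row does not reach only later rows make up. A row lasts 1/12 s, in which the tool goes at most 41.7 mm and 7.16 degrees, less where a joint would pass 70% of its speed; a pose out of reach is approached as far as the arm can. A call with a gripper value outside its range is refused whole. OPENING is the opening, from 0 (shut) to 1 (fully open), set as the call begins (- or left out, the last holds). The fingers move at their own pace and stop on an object; FORCE is the grip in N (left out, the last holds). Time passes only in rows, so rows that repeat a pose let the fingers close. It gives the time, the measured TCP pose, the force and the opening at its end, in the units of the state.
- manip.get_state(): the state, without advancing time (a new reading comes with each control period).
- manip.grab_frame(name): name is "side" or "top" or "wrist"; returns the picture (420x560x3 uint8, red, green, blue); there is no depth.
- manip.calibration(name): a dict with "fx", "fy", "cx", "cy" (pixels), "dist_coeffs" ([k1, k2, p1, p2, k3] as OpenCV has them; the pictures are not rectified), "position" and "attitude" of the camera in the world; the wrist camera has in their place "hand_eye" (4x4, takes a point from camera to tool coordinates, whose origin is the TCP and whose axes are the flange's). Camera axes: x right, y up, looking along -z (the intrinsics and any distortion apply to the point x, -y, -z); pixel columns grow to the right and rows downward; lengths in mm; the calibration is good to about 2 mm. A picture is of the moment at which its call begins: read the wrist's pose just before it. calibration takes no time and is no camera call.
- manip.hand_in(): hands the job in, once; it reports no verdict.
The state is a dict: "time_s": time; "qpos": joint angles; "joint_vel": joint speeds; "joint_torque": joint torques, N m; "tcp_pos": TCP position; "eef_rot": TCP orientation; "ft_force": force on the tool from outside, world axes, zero at the start; "moment": the same for the moment, N m; "width": finger opening in mm.
Only numpy, scipy, OpenCV 4.12 (cv2) and the standard library are available. Lean on these libraries where they do the work, as an engineer would, in place of code of your own. Each camera call takes 0.05 s, during which the arm holds its last target. There are 200 camera calls.

## Task

The empty grey parts bin is a stack-nest bin: set on the blue one with their orange ends at opposite ends it only stacks, with the orange ends together it drops inside and nests. Put the grey bin away by lifting it, turning it round and nesting it fully home in the blue bin on the dock, gently and by feel, because the blue bin floats up to a centimetre in its dock; leave the other things where they are.

Things in the scene. Friction and masses are not known exactly. Their poses are not given: they have to be found in the camera images.
- tote_mid (a point): Centre (half-way up) of the loose grey stack-nest bin, 135 x 63 x 70 mm (x, y, z), empty, 0.13 to 0.25 kg, upright on the worktop. x: along its length towards its orange end; y across; z up. Grip it across its 63 mm width by its collar (40 to 70 mm above the underside): the narrower lower part goes down inside the blue bin, and only the collar stays above the blue rim.
- tote_orange (a point): Middle of the grey bin's orange end: 67.5 mm along +x from tote_mid, same height and axes. The bins crack when pressed or knocked together with 25 N. The blue bin stands on a soft pad: it sinks straight down about 1 mm for every 1.5 N pressed on it (under the grey bin's weight 1 to 2 mm) and is hard after 8 mm.
- tote: The grey bin: origin at the centre of its underside, axes as tote_mid. Lower part 124 x 44 mm, up to 40 mm; on each long side two foot ribs, at x = -22 and +38 mm, 10 mm wide along x, from the underside to 37 mm up, reaching out to y = 27.5 mm.
- dock_mid (a point): Fixed point over the dock's centre at the height of the blue bin's rim (80 mm above the worktop). x along its length, y across, z up. The blue bin (shape of the grey one) stands square in the dock, orange end always to +x, but its middle is off this point by up to 12 mm each way in x and 10 mm in y (not measured); it slides in this play against about 6 N of friction.
- dock_orange (a point): Point 67.5 mm along +x from dock_mid, at the blue bin's orange end, same height and axes. Grey bin resting on the blue rim, ribs not in the channels: its centre is 35 mm above the height of dock_mid. Nested home it is 30 mm deeper: its underside is on the blue bin's inner shoulder, its centre 5 mm above that height.
- dock: Dock with the blue bin: dark steel plate 200 x 120 x 8 mm, fixed, stops 21 mm high; origin under its centre, axes as dock_mid. Blue bin's mouth: inner ledges 23.6 mm either side of its middle, with channels 13.2 mm wide at x = -22 and +38 mm of it, where the grey bin's ribs go down with 1.6 mm of play each way in x and y. Square edges, no lead-in.
- tub_22: Bystander, to be left alone: white lidded round tub, 87 mm across, 48 high; origin under its centre.
- tub_16: Bystander, to be left alone: white lidded round tub, 87 mm across, 48 high; origin under its centre.
- cup_crusty: Bystander, to be left alone: stained brown cup with a brush in it, 77 mm across, 166 high with the brush; origin under its centre.
- dish_soap: Bystander, to be left alone: green-capped soap bottle, 48 x 77 x 241 mm; origin under its centre.
Mind the look-alikes: they are no part of the job. Leave any yellow look-alike of the tote alone.

How it is judged (in metres and radians):
On the way:
1. the grey bin is lifted clear of the worktop, its underside at least 60 mm up (height (world z) of tote_mid above 0.095 m), for 0.2 s.
At the end, for the whole second after the job is handed in: The grey bin is nested in the blue bin, orange end with orange end (within 24 mm), fully down (centre no more than 8 mm above the height of the blue rim; nominally 3 to 5), within 20 mm of the dock's middle, upright within 0.06 rad, released and at rest (z of tote_mid in the frame of dock_mid between -0.005 and 0.008 m and horizontal distance between tote_mid and dock_mid below 0.02 m and horizontal distance between tote_orange and dock_orange below 0.024 m and angle between tote_mid's own z axis and vertical below 0.06 rad and linear speed of tote below 0.02 m/s); the robot touches nothing.
It fails at once if the grey bin presses or knocks on the blue bin or dock with more than 25 N (contact force between tote and dock above 25 N).
It fails at once if a bystander is moved more than 30 mm (distance of any of tub_22, tub_16, cup_crusty, dish_soap from where it was at the start of the episode above 0.03 m).
It also fails if it takes over 72 s, if anything falls off the work surface, if the arm or the gripper's body presses on something with over 40 N, if the wrist force passes 120 N, or if a joint passes its speed limit or range.

## Working session

There is one attempt and no reset: what is moved stays moved. The work goes in short steps, Python scripts to look and compute and a shell command to move; the robot and the scene stay as the last step left them, time stands still between calls to the robot, and variables do not carry over. Pictures are saved under pics/ and viewed, about 8 in all and at most 12, crops included, and the job is handed in when it is done.

```bash
mkdir -p pics; ls; python3 - <<'E'
from station import manip
import cv2
s=manip.get_state();print(s)
for n in("top","side"):
    im=manip.grab_frame(n);cv2.imwrite(f"pics/{n}0.png",im[:,:,::-1]);print(n,manip.calibration(n))
print(manip.calibration("wrist"))
E
```

```text
pics
{'time_s': 0.0, 'qpos': array([ 6.78320184e+01,  2.05953484e+01,  8.65991916e+01,  1.32822421e-03,
        7.29078746e+01, -6.59310778e+00]), 'joint_vel': array([-0.05780509, -0.08117128,  0.02506174, -0.00277272,  0.0410608 ,
        0.01980382]), 'joint_torque': array([-6.44072043e-04, -5.15373909e+01, -2.70732093e+01,  6.77064364e-02,
        3.48113046e-02, -1.62839192e-04]), 'tcp_pos': array([160.81894957, 577.32958006, 221.83511393]), 'eef_rot': array([-1.79898408e+02, -1.30194626e-02,  1.64424723e+02]), 'ft_force': array([ 0.02210841, -0.10582861, -0.08431213]), 'moment': array([-0.0110312 , -0.04576264,  0.04397463]), 'width': 87.89017077353462}
top {'fx': 478.28502071749455, 'fy': 478.28502071749455, 'cx': 277.08773261797523, 'cy': 209.46319163680027, 'dist_coeffs': array([-0.09948914,  0.        ,  0.        ,  0.        ,  0.        ]), 'position': array([ 242.40536943,  301.14629007, 1043.1279962 ]), 'attitude': array([ 10.9317451 ,  -1.56296724, -89.39162128])}
side {'fx': 536.0767642505929, 'fy': 536.0767642505929, 'cx': 287.1335574083452, 'cy': 212.77209806693392, 'dist_coeffs': array([-0.16043281,  0.        ,  0.        ,  0.        ,  0.        ]), 'position': array([ -95.54423648, 1062.71607449,  578.47160549]), 'attitude': array([  61.6891355 ,   -1.51550074, -144.06494754])}
{'fx': 317.6713441652146, 'fy': 317.6713441652146, 'cx': 277.9482728768145, 'cy': 202.4593653700509, 'dist_coeffs': array([-0.00203594,  0.        ,  0.        ,  0.        ,  0.        ]), 'hand_eye': array([[ 1.66870606e-04,  9.53774213e-01,  3.00524080e-01,
         8.41807119e+01],
       [ 9.99999744e-01, -3.68235683e-04,  6.13405537e-04,
        -1.95387158e-01],
       [ 6.95714073e-04,  3.00523901e-01, -9.53774030e-01,
        -1.62594215e+02],
       [ 0.00000000e+00,  0.00000000e+00,  0.00000000e+00,
         1.00000000e+00]])}
```

View pics/top0.png

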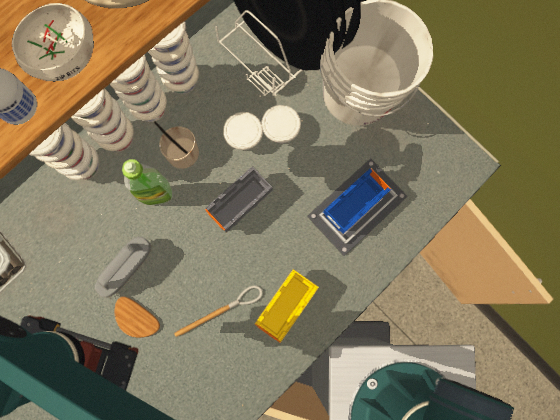

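View pics/side0.png

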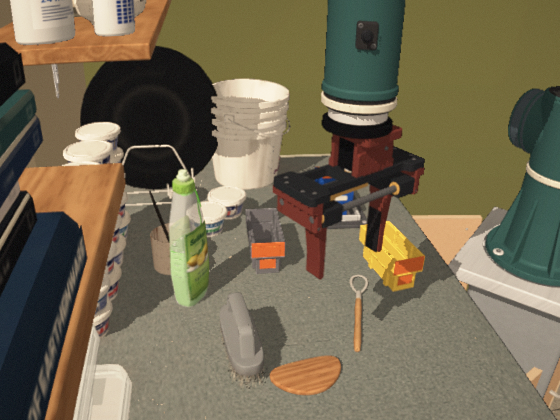

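The top view shows the grey bin near (240,200) with its orange end lower-left (~218,215). The blue bin in the dock is near (357,205), orange end upper-right (~380,180). The yellow decoy is at (287,305). The side view agrees.

```bash
cat > h.py <<'E'
import numpy as np,cv2
from scipy.spatial.transform import Rotation as R
from station import manip
def cam(n,s=None):
    c=manip.calibration(n)
    K=np.array([[c['fx'],0,c['cx']],[0,c['fy'],c['cy']],[0,0,1]])
    if n=='wrist':
        T=np.eye(4);T[:3,:3]=R.from_euler('xyz',s['eef_rot'],degrees=True).as_matrix();T[:3,3]=s['tcp_pos']
        T=T@c['hand_eye'];return K,np.array(c['dist_coeffs']),T[:3,:3],T[:3,3]
    return K,np.array(c['dist_coeffs']),R.from_euler('xyz',c['attitude'],degrees=True).as_matrix(),np.array(c['position'])
def toplane(px,z,C):
    K,d,Rm,p=C
    u=cv2.undistortPoints(np.array(px,float).reshape(-1,1,2),K,d).reshape(-1,2)
    r=np.c_[u[:,0],-u[:,1],-np.ones(len(u))]@Rm.T
    return p+r*((z-p[2])/r[:,2])[:,None]
def topx(P,C):
    K,d,Rm,p=C
    q=(np.atleast_2d(P)-p)@Rm; q=q*[1,-1,-1]
    return cv2.projectPoints(q.reshape(-1,1,3),np.zeros(3),np.zeros(3),K,d)[0].reshape(-1,2)
def mask(im,col):
    h=cv2.cvtColor(im,cv2.COLOR_RGB2HSV);H,S,V=[h[:,:,i].astype(int) for i in range(3)]
    m={'orange':(H>=5)&(H<=13)&(S>190)&(V>120),'blue':(H>100)&(H<125)&(S>150)&(V>50),
       'grey':(S<45)&(V<105)}[col]
    return m.astype(np.uint8)
def blobs(m,amin=40):
    n,l,st,ce=cv2.connectedComponentsWithStats(m)
    return [(i,st[i].tolist(),ce[i].round(1).tolist()) for i in range(1,n) if st[i][4]>=amin],l
E
python3 - <<'E'
from h import *
im=cv2.imread('pics/top0.png')[:,:,::-1].copy();C=cam('top')
for c in('orange','blue'):
    b,l=blobs(mask(im,c))
    for i,st,ce in b:
        if 100<ce[1]<260 and 180<ce[0]<420:
            r=cv2.minAreaRect(np.argwhere(l==i)[:,::-1].astype(np.float32))
            print(c,st,ce,r,toplane([ce],75,C).round(0))
# hand-read corners of grey bin rim
P=[(262,170),(271,183),(222,231),(207,208)]
print(toplane(P,70,C).round(0)); print(im[195:205:3,225:260:5].tolist())
cv2.imwrite('pics/c.png',cv2.resize(im[130:270,190:420],None,fx=3.4,fy=3.4,interpolation=cv2.INTER_CUBIC)[:,:,::-1])
E
```

```text
orange [371, 170, 20, 19, 109] [379.0, 179.8] ((379.5000305175781, 180.5), (25.455846786499023, 4.242641448974609), 45.0) [[497.  62.  75.]]
blue [324, 169, 66, 64, 1785] [355.1, 201.3] ((355.4573974609375, 200.8212127685547), (30.458179473876953, 65.11119079589844), 46.84760665893555) [[450. 114.  75.]]
[[515. 309.  70.]
 [487. 290.  70.]
 [384. 389.  70.]
 [431. 422.  70.]]
[[[64, 62, 57], [88, 83, 79], [69, 64, 60], [88, 81, 77], [85, 81, 77], [91, 86, 83], [89, 84, 84]], [[65, 63, 58], [64, 61, 57], [86, 81, 77], [86, 81, 77], [91, 85, 81], [91, 87, 82], [106, 99, 97]], [[79, 75, 71], [77, 73, 68], [90, 84, 82], [88, 84, 80], [92, 87, 83], [81, 77, 75], [136, 127, 121]], [[66, 64, 60], [85, 81, 80], [89, 84, 80], [86, 85, 82], [91, 85, 83], [132, 124, 121], [68, 65, 60]]]
```

View pics/c.png

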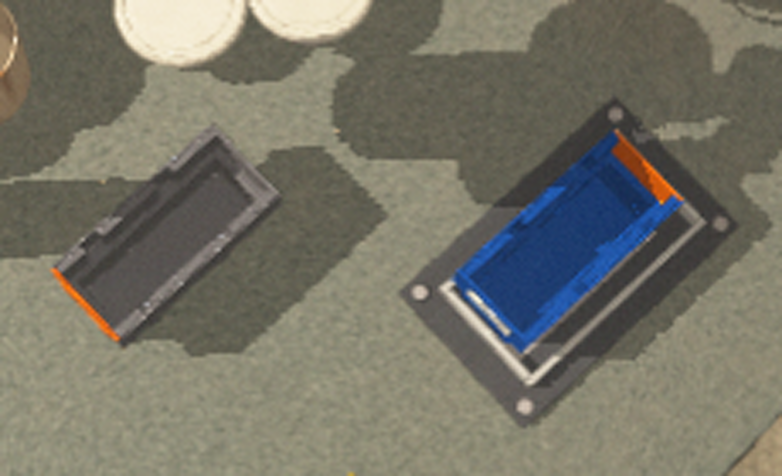

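```bash
python3 - <<'E'
from h import *
C=cam('top')
def f(name,L,z):
    P=toplane(np.array(L)/3.4+[190,130],z,C)[:,:2]   # order: orange pair, other pair
    a=P[:2].mean(0);b=P[2:].mean(0);d=a-b
    print(name,((a+b)/2).round(1),'len',np.hypot(*d).round(1),'w',np.hypot(*(P[0]-P[1])).round(1),np.hypot(*(P[2]-P[3])).round(1),'yaw',np.degrees(np.arctan2(d[1],d[0])).round(2))
f('grey',[(54,268),(118,341),(215,126),(280,192)],70)
f('blue',[(613,132),(683,203),(525,350),(456,283)],80)
f('studs',[(616,115),(721,224),(525,407),(419,292)],10)
f('plate',[(614,98),(742,222),(525,427),(400,294)],8)
E
```

```text
grey [453.9 355.6] len 133.7 w 59.9 58.2 yaw 133.87
blue [449.6 109.7] len 137.1 w 61.4 57.8 yaw -46.35
studs [453.3  95.1] len 180.2 w 100.0 100.4 yaw -47.32
plate [453.5  94.5] len 199.5 w 118.2 117.2 yaw -46.9
```

```bash
python3 -m jog '[[[25,-22,15,-0.06],[55,-45,28,-0.12],[85,-66,38,-0.18],[115,-88,38,-0.24],[145,-110,38,-0.30],[175,-132,38,-0.36],[205,-155,38,-0.42],[235,-178,38,-0.48],[265,-200,38,-0.532],[293,-221,38,-0.532],[293,-221,0,-0.532],[293,-221,0,-0.532]]]' 1; python3 -m jog '[[[0,0,0,0],[0,0,0,0],[0,0,0,0]]]'
python3 - <<'E'
from h import *
s=manip.get_state();im=manip.grab_frame('wrist');cv2.imwrite('pics/w1.png',im[:,:,::-1])
np.save('w1.npy',np.r_[s['tcp_pos'],s['eef_rot']]);print(s['time_s'],s['tcp_pos'],s['eef_rot'],s['qpos'].round(1),s['ft_force'])
print(topx([[453.9,355.6,70]],cam('wrist',s)))
E
```

```text
time_s: 1.1
tcp_pos: [452.9, 353.7, 217.6]
eef_rot: [-179.5, -0.1, 133.7]
ft_force: [-2.2, -0.4, -0.6]
width: 87.6
time_s: 1.35
tcp_pos: [453.9, 358.0, 223.9]
eef_rot: [179.9, 0.0, 134.0]
ft_force: [0.2, -0.3, -0.5]
width: 87.6
1.35 [453.90171813 357.99196191 223.93038547] [1.79918815e+02 8.37519893e-03 1.34023277e+02] [ 31.4  18.6  89.3   0.   72.  -12.6] [ 0.20387012 -0.2522944  -0.53566095]
[[277.04050547 189.29115809]]
```

View pics/w1.png

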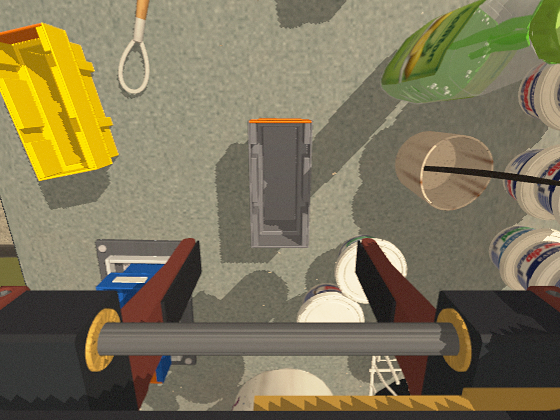

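The wrist view shows the grey bin rim corners at about (249,121), (311,121) on the orange end and (251,247), (308,246) at the far end, nearly aligned with the jaws.

```bash
python3 - <<'E'
from h import *
a=np.load('w1.npy');C=cam('wrist',dict(tcp_pos=a[:3],eef_rot=a[3:]))
P=toplane([(249,121),(311,121),(251,247),(308,246)],70,C)[:,:2]
u=P[:2].mean(0);b=P[2:].mean(0);d=u-b
print(P.round(1),(u+b)/2,np.hypot(*d),np.hypot(*(P[0]-P[1])),np.hypot(*(P[2]-P[3])),np.degrees(np.arctan2(d[1],d[0])))
im=cv2.imread('pics/w1.png')[:,:,::-1].copy();b,l=blobs(mask(im,'orange'));print(b)
E
```

```text
[[387.  385.9]
 [430.1 427.6]
 [478.8 288.8]
 [522.7 333. ]] [454.62954031 358.83154842] 133.0374529749516 59.93688972292397 62.29120718114706 133.90209044362808
[(1, [0, 24, 41, 20, 376], [19.0, 34.9]), (3, [250, 119, 61, 2, 68], [281.8, 119.9]), (5, [250, 122, 61, 1, 61], [280.0, 122.0]), (6, [150, 372, 11, 11, 42], [153.7, 379.1])]
```

```bash
python3 -m jog '[[[0,1,-35,0],[0,1,-70,0],[0,1,-105,0],[0,1,-135,0],[0,1,-155,0],[0,1,-170,0],[0,1,-178,0],[0,1,-180.6,0],[0,1,-180.6,0],[0,1,-180.6,0]]]' 1; python3 -m jog '[[[0,0,0,0],[0,0,0,0],[0,0,0,0],[0,0,0,0],[0,0,0,0],[0,0,0,0],[0,0,0,0],[0,0,0,0]]]' 0 30; python3 -m jog '[[[0,0,0,0],[0,0,0,0],[0,0,8,0],[0,0,25,0],[0,0,50,0],[0,0,80,0],[0,0,110,0],[0,0,135,0],[0,0,150,0],[0,0,150,0],[0,0,150,0],[0,0,150,0]]]' 0 30
python3 - <<'E'
from h import *
s=manip.get_state();im=manip.grab_frame('wrist');cv2.imwrite('pics/w2.png',im[:,:,::-1])
np.save('w2.npy',np.r_[s['tcp_pos'],s['eef_rot']]);print(s['time_s'],s['tcp_pos'],s['eef_rot'],s['qpos'].round(1),s['ft_force'])
E
```

```text
time_s: 2.23
tcp_pos: [454.8, 358.8, 43.3]
eef_rot: [179.9, 0.0, 134.0]
ft_force: [0.0, 0.5, 0.3]
width: 87.9
time_s: 2.9
tcp_pos: [454.6, 358.2, 42.6]
eef_rot: [179.9, 0.0, 133.9]
ft_force: [-0.1, 0.2, 5.2]
width: 62.4
time_s: 3.9
tcp_pos: [453.1, 357.3, 190.7]
eef_rot: [-179.9, -0.0, 133.9]
ft_force: [-0.5, 0.5, -1.8]
width: 62.6
3.9 [453.05154347 357.26196074 190.70389824] [-1.79854844e+02 -2.92353754e-02  1.33943044e+02] [ 31.4  20.5  91.5  -0.   68.1 -12.5] [-0.47011893  0.4669462  -1.81453253]
```

View pics/w2.png

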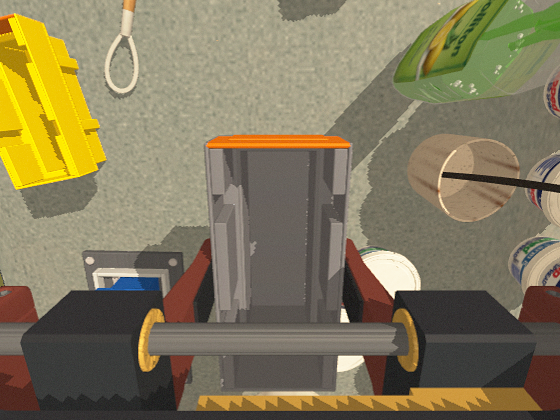

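The grey bin is held, about 0.18 kg. Its orange edge lies at rows 136–148, and its sides at cols ~207–350.

```bash
python3 - <<'E'
from h import *
im=cv2.imread('pics/w2.png')[:,:,::-1]
print(im[130:154,280].tolist())
a=np.load('w2.npy');C0=cam('wrist',dict(tcp_pos=a[:3],eef_rot=a[3:]))
T=manip.calibration('wrist')['hand_eye'];C=(C0[0],C0[1],T[:3,:3],T[:3,3])
for x in(60,63,65,67.5,70): print(x,topx([[x,-31.5,-28],[x,31.5,-28],[x,0,12]],C).round(1).tolist())
print(topx([[-67.5,31.5,-28],[-67.5,-31.5,-28]],C))
E
```

```text
[[178, 170, 144], [171, 162, 137], [166, 163, 138], [163, 161, 137], [181, 150, 111], [235, 108, 10], [231, 113, 18], [229, 108, 4], [244, 124, 22], [255, 159, 42], [230, 113, 19], [231, 111, 21], [226, 107, 17], [254, 142, 5], [254, 157, 28], [255, 153, 29], [243, 119, 13], [218, 99, 4], [136, 95, 67], [94, 95, 95], [92, 89, 81], [100, 94, 89], [105, 99, 92], [106, 102, 95]]
60 [[206.2, 161.0], [353.9, 161.0], [279.6, 148.1]]
63 [[205.7, 154.0], [354.4, 154.0], [279.6, 142.6]]
65 [[205.4, 149.2], [354.7, 149.3], [279.6, 138.8]]
67.5 [[205.0, 143.2], [355.1, 143.3], [279.6, 134.1]]
70 [[204.6, 137.2], [355.6, 137.2], [279.6, 129.4]]
[[337.03442258 392.13770029]
 [222.03994453 392.08574749]]
```

```bash
python3 -m jog '[[[0,-5,5,-0.03],[0,-15,5,-0.10],[0,-30,5,-0.2],[0,-45,5,-0.32],[0,-60,5,-0.44],[-1,-75,5,-0.56],[-1,-90,5,-0.68],[-1,-105,5,-0.8],[-1,-120,5,-0.92],[-1,-135,5,-1.04],[-1,-150,5,-1.15],[-1,-160,5,-1.25]]]'; python3 -m jog '[[[0,-10,0,-0.11],[0,-20,0,-0.22],[-1,-30,0,-0.33],[-1,-40,0,-0.44],[-1,-50,0,-0.55],[-1,-60,0,-0.66],[-1,-68,0,-0.77],[-1,-74,0,-0.88],[-2,-79,0,-1.0],[-2,-83,0,-1.1],[-2,-86,0,-1.2],[-2,-87,0,-1.3]]]'; python3 -m jog '[[[0,0,0,-0.11],[0,0,0,-0.22],[0,0,0,-0.33],[0,0,0,-0.44],[0,0,0,-0.53],[0,0,0,-0.58],[0,0,0,-0.60],[0,0,0,-0.604],[0,0,0,-0.604],[0,0,0,-0.604],[0,0,0,-0.604]]]'
python3 - <<'E'
from h import *
s=manip.get_state();im=manip.grab_frame('wrist');cv2.imwrite('pics/w3.png',im[:,:,::-1])
np.save('w3.npy',np.r_[s['tcp_pos'],s['eef_rot']]);print(s['time_s'],s['tcp_pos'],s['eef_rot'],s['qpos'].round(1),s['ft_force'],s['width'])
E
```

```text
time_s: 4.95
tcp_pos: [452.1, 196.2, 196.2]
eef_rot: [-179.9, 0.1, 61.9]
ft_force: [-0.0, 0.8, -0.6]
width: 62.7
time_s: 5.95
tcp_pos: [450.2, 110.2, 196.3]
eef_rot: [180.0, 0.1, -12.6]
ft_force: [0.0, 0.5, -1.7]
width: 62.8
time_s: 6.87
tcp_pos: [451.0, 110.9, 196.9]
eef_rot: [180.0, 0.0, -46.7]
ft_force: [-0.6, -0.4, -2.1]
width: 63.0
6.8667 [450.95044314 110.87578338 196.90744864] [ 1.79990920e+02  8.41529847e-03 -4.67355576e+01] [  5.3  11.  104.6   0.   64.5 142. ] [-0.62166454 -0.38649195 -2.0850594 ] 63.01716250916306
```

View pics/w3.png

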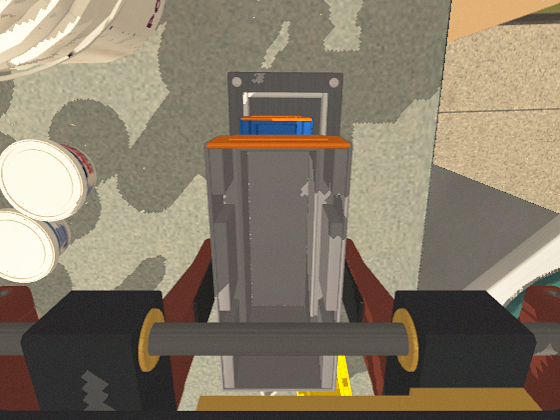

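The blue bin's orange end shows just past the held bin, rows ~116–122, cols ~240–313. The dock studs are at (237,81) and (333,82).

```bash
python3 - <<'E'
from h import *
im=cv2.imread('pics/w3.png')[:,:,::-1].copy()
cv2.imwrite('pics/w3c.png',cv2.resize(im[60:160,195:365],None,fx=4.7,fy=4.7,interpolation=cv2.INTER_CUBIC)[:,:,::-1])
for c in(250,275,300): print(c,[tuple(v) for v in im[112:128,c].tolist()])
o=mask(im,'orange')[110:128]
for r in range(110,128):
    x=np.where(o[r-110])[0]
    if len(x):print(r,x.min(),x.max())
a=np.load('w3.npy');C=cam('wrist',dict(tcp_pos=a[:3],eef_rot=a[3:]))
yaw=np.radians(-46.75);u=np.array([np.cos(yaw),np.sin(yaw)]);v=np.array([-u[1],u[0]])
# predicted corners if blue centred below TCP
for x in(67.5,65.5): print(topx([[*(a[:2]+x*u+y*v),80] for y in(-31.5,31.5,-30,30)],C).round(1).tolist())
print('studs',toplane([(237,81),(333,82)],10,C).round(1))
E
```

```text
250 [(82, 81, 77), (84, 83, 77), (85, 81, 83), (81, 80, 85), (154, 79, 20), (176, 80, 15), (221, 111, 24), (208, 96, 18), (96, 71, 65), (18, 61, 110), (27, 59, 107), (28, 61, 107), (32, 64, 108), (25, 61, 105), (25, 66, 108), (24, 57, 103)]
275 [(90, 87, 84), (85, 83, 80), (83, 83, 80), (136, 85, 50), (223, 111, 30), (171, 78, 11), (254, 137, 19), (255, 158, 16), (254, 138, 62), (20, 79, 149), (35, 83, 140), (37, 87, 145), (30, 72, 130), (37, 87, 142), (38, 86, 140), (37, 83, 139)]
300 [(86, 84, 77), (83, 79, 74), (80, 81, 78), (94, 82, 74), (199, 104, 37), (193, 89, 13), (248, 128, 32), (255, 153, 26), (255, 163, 36), (32, 116, 220), (43, 118, 207), (49, 119, 206), (50, 123, 208), (52, 122, 207), (51, 122, 207), (52, 123, 208)]
115 254 270
116 250 300
117 243 309
118 242 300
119 242 271
120 272 292
[[313.7, 120.4], [239.9, 120.3], [312.0, 120.4], [241.7, 120.3]]
[[313.7, 122.8], [240.0, 122.8], [311.9, 122.8], [241.7, 122.8]]
studs [[551.7  63.9  10. ]
 [479.   -3.2  10. ]]
```

View pics/w3c.png

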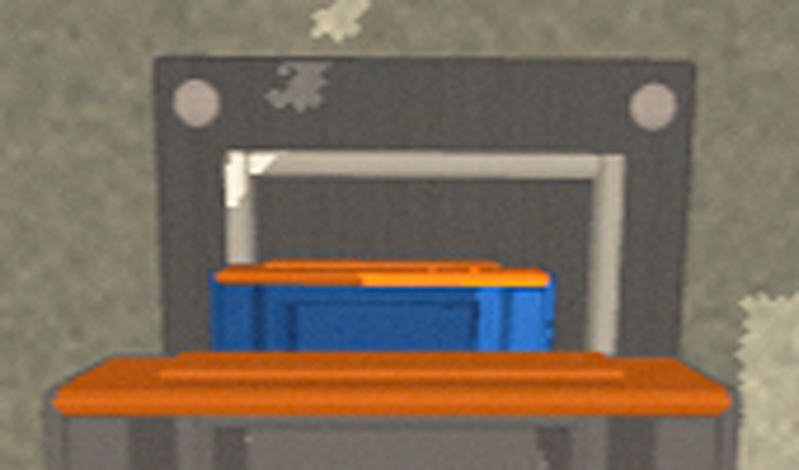

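```bash
python3 -m jog '[[[1,-1.8,-10,-0.008],[1,-1.8,-25,-0.008],[1,-1.8,-40,-0.008],[1,-1.8,-52,-0.008],[1,-1.8,-60,-0.008],[1,-1.8,-65,-0.008],[1,-1.8,-67,-0.008],[1,-1.8,-67,-0.008],[1,-1.8,-67,-0.008],[1,-1.8,-67,-0.008]]]'; python3 -m jog '[[[0,0,-1,0],[0,0,-2,0],[0,0,-3,0],[0,0,-4,0],[0,0,-5,0],[0,0,-6,0],[0,0,-7,0],[0,0,-8,0],[0,0,-9,0],[0,0,-10,0],[0,0,-10,0],[0,0,-10,0]]]'
```

```text
time_s: 7.75
tcp_pos: [452.7, 109.2, 130.6]
eef_rot: [-179.9, -0.0, -47.2]
ft_force: [0.2, 0.7, -1.2]
width: 62.6
time_s: 8.75
tcp_pos: [452.0, 109.1, 120.1]
eef_rot: [-180.0, -0.0, -47.2]
ft_force: [-0.9, -0.0, 1.7]
width: 63.0
```

Contact came about where the ribs-on-ledge height predicts, with roughly 3.5 N of pressing. I'll search by feel along the length first.

```bash
python3 -m jog '[[[0.3,-0.4,0,0],[0.7,-0.7,0,0],[1,-1.1,0,0],[1.4,-1.5,0,0],[1.7,-1.8,0,0],[2,-2.2,0,0],[2,-2.2,0,0]]]';python3 -m jog '[[[-0.7,0.7,0,0],[-1.4,1.5,0,0],[-2,2.2,0,0],[-2.4,2.6,0,0],[-2.7,2.9,0,0],[-3.1,3.3,0,0],[-3.4,3.7,0,0],[-3.7,4,0,0],[-4,4.4,0,0],[-4,4.4,0,0]]]'
```

```text
time_s: 9.33
tcp_pos: [454.2, 106.9, 120.1]
eef_rot: [-180.0, -0.0, -47.2]
ft_force: [-1.7, 1.3, 1.4]
width: 62.8
time_s: 10.17
tcp_pos: [450.1, 111.4, 120.1]
eef_rot: [-180.0, -0.0, -47.2]
ft_force: [0.9, -0.3, 1.6]
width: 62.8
```

```bash
python3 -m jog '[[[0.7,0.6,0,0],[1.3,1.2,0,0],[1.7,0.8,0,0],[2.1,0.3,0,0],[2.5,-0.1,0,0],[2.9,-0.6,0,0],[3.3,-1,0,0],[3.7,-1.4,0,0],[4.1,-1.9,0,0],[4.5,-2.3,0,0],[4.9,-2.8,0,0],[5.4,-3.2,0,0]]]';python3 -m jog '[[[-1.3,-1.2,0,0],[-2.6,-2.4,0,0],[-3,-2,0,0],[-3.4,-1.6,0,0],[-3.8,-1.1,0,0],[-4.3,-0.6,0,0],[-4.7,-0.2,0,0],[-5.1,0.2,0,0],[-5.5,0.7,0,0],[-5.9,1.1,0,0],[-6.3,1.5,0,0],[-6.7,2,0,0]]]'
```

```text
time_s: 11.17
tcp_pos: [455.6, 108.0, 120.0]
eef_rot: [-180.0, -0.0, -47.2]
ft_force: [-0.3, 0.3, -0.6]
width: 62.9
time_s: 12.17
tcp_pos: [451.7, 109.7, 120.9]
eef_rot: [-179.8, -0.3, -47.2]
ft_force: [5.8, -2.3, -1.2]
width: 62.8
```

The ribs have caught: the press load is gone and there is a 6 N side force, the blue bin's sliding friction. I'll relax the side force and ease down.

```bash
python3 -m jog '[[[1.5,-0.3,0,0],[3,-0.5,0,0],[3,-0.5,0,0],[3,-0.5,0,0]]]';python3 -m jog '[[[0,0,-0.7,0],[0,0,-1.4,0],[0,0,-2,0],[0,0,-2,0],[0,0,-2,0]]]'
```

```text
time_s: 12.5
tcp_pos: [452.2, 109.5, 120.1]
eef_rot: [-180.0, -0.0, -47.2]
ft_force: [3.7, -0.3, -0.8]
width: 62.3
time_s: 12.92
tcp_pos: [452.2, 109.5, 118.2]
eef_rot: [-180.0, -0.0, -47.2]
ft_force: [3.0, -1.6, 0.6]
width: 63.0
```

```bash
python3 -m jog '[[[0.7,-0.3,0,0],[1.5,-0.5,0,0],[1.5,-0.5,0,0],[1.5,-0.5,0,0]]]';python3 -m jog '[[[0,0,-0.7,0],[0,0,-1.4,0],[0,0,-2,0],[0,0,-2,0],[0,0,-2,0]]]'
```

```text
time_s: 13.25
tcp_pos: [452.5, 109.3, 117.7]
eef_rot: [180.0, 0.1, -47.2]
ft_force: [2.5, 1.1, -0.2]
width: 62.7
time_s: 13.67
tcp_pos: [452.6, 109.2, 115.8]
eef_rot: [180.0, 0.1, -47.2]
ft_force: [0.4, 0.7, -1.0]
width: 63.0
```

```bash
python3 -m jog '[[[0,0,-0.7,0],[0,0,-1.5,0],[0,0,-2.3,0],[0,0,-3.1,0],[0,0,-4,0],[0,0,-4,0],[0,0,-4,0]]]'
```

```text
time_s: 14.25
tcp_pos: [453.0, 109.1, 111.9]
eef_rot: [180.0, 0.0, -47.2]
ft_force: [0.7, 1.2, -1.2]
width: 63.2
```

```bash
python3 -m jog '[[[0,0,-0.7,0],[0,0,-1.5,0],[0,0,-2.3,0],[0,0,-3.1,0],[0,0,-4,0],[0,0,-4,0],[0,0,-4,0]]]'
```

```text
time_s: 14.83
tcp_pos: [453.2, 109.1, 108.0]
eef_rot: [180.0, 0.0, -47.2]
ft_force: [0.8, -0.0, -2.1]
width: 62.3
```

Dropping freely, 14 mm below first contact. Continuing towards home at a TCP height of about 92.

```bash
python3 -m jog '[[[0,0,-1,0],[0,0,-2,0],[0,0,-3,0],[0,0,-4,0],[0,0,-5,0],[0,0,-6,0],[0,0,-7,0],[0,0,-8,0],[0,0,-9,0],[0,0,-9,0],[0,0,-9,0]]]'; python3 -m jog '[[[0,0,-0.8,0],[0,0,-1.6,0],[0,0,-2.4,0],[0,0,-3.2,0],[0,0,-4,0],[0,0,-4.8,0],[0,0,-5.6,0],[0,0,-6.4,0],[0,0,-7.2,0],[0,0,-8,0],[0,0,-8,0],[0,0,-8,0]]]'
```

```text
time_s: 15.75
tcp_pos: [453.2, 109.1, 98.9]
eef_rot: [180.0, 0.0, -47.2]
ft_force: [0.1, -0.5, -1.9]
width: 62.9
time_s: 16.75
tcp_pos: [453.3, 109.1, 91.1]
eef_rot: [-180.0, -0.0, -47.2]
ft_force: [-1.0, -0.6, -0.0]
width: 62.8
```

```bash
python3 -m jog '[[[0,0,-0.7,0],[0,0,-1.4,0],[0,0,-2,0],[0,0,-2,0],[0,0,-2,0]]]'; python3 -m jog '[[[0,0,0,0],[0,0,0,0],[0,0,0,0],[0,0,0,0],[0,0,0,0],[0,0,0,0],[0,0,0,0],[0,0,0,0]]]' 1;  python3 -m jog '[[[0,0,3,0],[0,0,8,0],[0,0,16,0],[0,0,30,0],[0,0,50,0],[0,0,75,0],[0,0,100,0],[0,0,125,0],[0,0,140,0],[0,0,140,0],[0,0,140,0],[0,0,140,0]]]'
python3 - <<'E'
from h import *
s=manip.get_state();im=manip.grab_frame('wrist');cv2.imwrite('pics/w4.png',im[:,:,::-1])
np.save('w4.npy',np.r_[s['tcp_pos'],s['eef_rot']]);print(s['time_s'],s['tcp_pos'],s['eef_rot'],s['ft_force'],s['width'])
im=manip.grab_frame('side');cv2.imwrite('pics/s4.png',cv2.resize(im[120:300,200:470],None,fx=2.9,fy=2.9)[:,:,::-1])
E
```

```text
time_s: 17.17
tcp_pos: [453.3, 109.1, 89.1]
eef_rot: [-180.0, -0.0, -47.2]
ft_force: [-0.5, -0.3, 3.5]
width: 62.8
time_s: 17.83
tcp_pos: [453.3, 109.1, 89.0]
eef_rot: [-180.0, 0.0, -47.2]
ft_force: [0.2, -0.3, -0.1]
width: 88.1
time_s: 18.83
tcp_pos: [452.6, 109.1, 228.5]
eef_rot: [180.0, 0.0, -47.2]
ft_force: [-0.2, -0.1, 0.3]
width: 87.7
18.8333 [452.59287055 109.08218727 228.54557506] [ 1.79967815e+02  2.79985033e-02 -4.72236566e+01] [-0.17965099 -0.07809309  0.25673013] 87.67429636371011
```

View pics/w4.png

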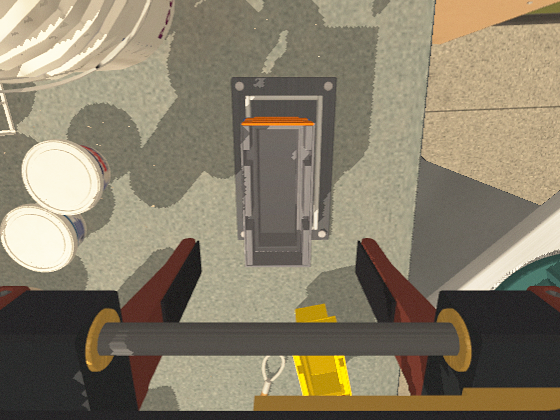

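View pics/s4.png

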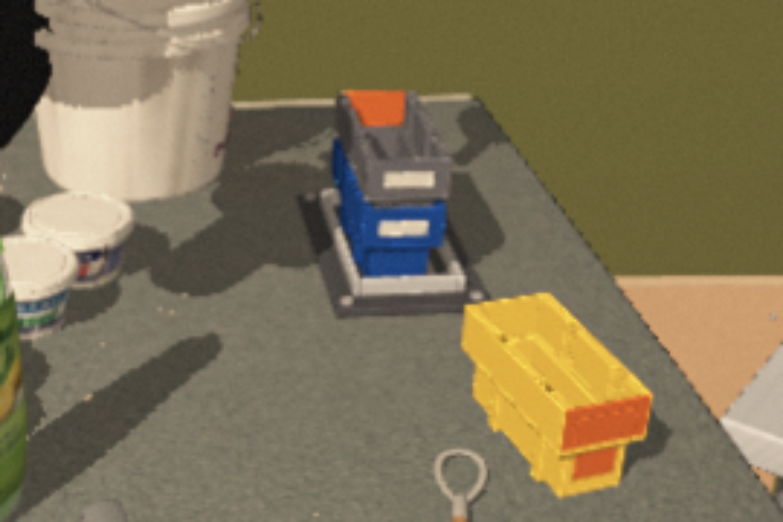

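The wrist and side views show the grey bin level inside the blue one with its orange end at the blue's orange end, and the gripper clear. Now the numbers against the studs: (240,86), (328,87), (242,233), (322,233).

```bash
python3 - <<'E'
from h import *
a=np.load('w4.npy');C=cam('wrist',dict(tcp_pos=a[:3],eef_rot=a[3:]))
S=toplane([(240,86),(328,87),(242,233),(322,233)],10,C)[:,:2]
for z in(118,):
    G=toplane([(243,124),(315,124),(246,265),(309,264)],z,C)[:,:2]
    m=S.mean(0);d=S[:2].mean(0)-S[2:].mean(0);u=d/np.hypot(*d);v=np.array([-u[1],u[0]])
    g=G.mean(0);e=G[:2].mean(0)-G[2:].mean(0)
    print('stud dist',np.hypot(*d),'dock',m,'grey',g,'len',np.hypot(*e),'off',(g-m)@u,(g-m)@v,'norm',np.hypot(*(g-m)),'dyaw',np.degrees(np.arctan2(e@v,e@u)))
print('release pos vs dock',np.hypot(*(np.array([453.3,109.1])-m)))
E
```

```text
stud dist 178.68832057543423 dock [454.04997421  96.9087098 ] grey [451.14130755 108.7969065 ] len 131.23944277447134 off -10.753093224393268 5.844702621790421 norm 12.238854628994341 dyaw -0.06716018439371002
release pos vs dock 12.214336582785203
```

Nested, aligned, and 12 mm from the dock's middle, where the limit is 20 mm. Handing in.

```bash
python3 -c "
from station import manip
print(manip.hand_in()); s=manip.get_state(); print(s['time_s'],s['ft_force'])"
```

```text
the job is handed in; nothing more can be done
None
the job is handed in; nothing more can be done
```

The grey bin is nested in the blue bin with the orange ends together, and the job was handed in at about 19 s of the 72 s allowed. I don't have a verdict, because the hand-in reports none.

- **Moves:** I gripped the bin by its collar and lifted it about 150 mm. I then turned it half round over the dock and lowered it until it touched.
- **Search by feel:** The first touch was on the ledges, not in the channels. Sliding the bin lightly (about 3.5 N of press) over a few millimetres found the channels. Side force reached about 6 N, so the blue bin may have slid slightly. Contact force stayed low in every reading, but I only had readings at the end of each move.
- **Seating:** The bin then dropped freely about 30 mm below first contact and met the shoulder about where expected. A small extra press gave the force rise expected from the soft pad, after which I released and backed off.
- **Last checks:**
  - The bin's centre was estimated at about 4 mm above the rim height, from the tool height.
  - The wrist camera put it 12 mm from the dock's middle (limit 20 mm), with a yaw error under 0.1°.
  - It looked upright by eye; I did not measure the tilt.
  - The gripper was open and clear, with no force on it.
- **Bystanders:** The tubs and yellow bin looked undisturbed in the last pictures. The cup and most of the soap bottle were out of those views, but the arm did not go near them after the lift.
- **Disagreement:** The camera estimate before contact was off by about 2–3 mm, and the search made that up.

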